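# Load a spool on the thread carousel and hold it at the thread guide

## Task

Put the purple spool of thread on the carousel's empty spigot, pushed right down, and turn the carousel so that this spool stands straight behind the brass thread guide at the front of the carousel's base, where its thread is drawn off. Finish while still gripping the carousel's turning knob in the middle, holding it still there so that it cannot swing round when the thread is pulled. Leave the two other loose spools, the cups and the folding rule where they are.

Things in the scene. Friction and masses are not known exactly. Their poses are not given: they have to be found in the camera images.
- purple_spool: Loose spool of purple thread standing upright on the counter, light wooden end flanges: 32 mm diameter, 48 mm tall, about 30 g; thread part 28 mm diameter between 9 and 39 mm height. A round bore of 12 mm diameter runs right through along its axis. Origin: centre of the underside, z up the axis. Can be gripped from above at any yaw. Yellow and orange spools of the same shape stand nearby.
- yellow_spool: Loose bystander: same spool shape with yellow thread, stays on the counter.
- orange_spool: Loose bystander: same spool shape with orange thread, stays on the counter.
- spigot_foot (a point): Foot of the only empty spigot, on the felt washer where a spool's underside rests when fully down, 32 mm above the counter. The spigot is an upright steel pin, 8.4 mm diameter, 56 mm tall above this point, the last 10 mm tapering to a 3 mm tip. It turns with the turntable, 75 mm from its axis; five more spigots, 60 degrees apart, carry fixed spools of the same size.
- turning_knob: Round ribbed dark wooden knob fixed on top of the turntable's axis, on an 18 mm column: 40 mm diameter, 26 mm tall. Origin: centre of its underside, 75 mm above the counter; z up the axis. The empty spigot lies in the knob's own -x direction. Gripped across its side from above at any yaw, it turns the whole turntable.
- front_station (a point): Fixed point of the carousel's base where the spigot's foot must come to stand: 75 mm from the turntable's axis toward the thread guide, 32 mm above the counter. The guide, a thin brass post with an eyelet, 65 mm tall, stands on the base's wooden tongue 41 mm beyond this point, on the same line from the axis. The tongue points roughly toward the robot.
- folding_rule: Loose bystander: folded boxwood rule, 13 x 159 x 12 mm, lying near the counter's front edge; origin at the underside.
- turntable (a joint): Angle of the turntable, rad, counter-clockwise seen from above; 0 (or any whole turn) when the empty spigot is at the front station. Wooden disc, 196 mm diameter, top 30 mm above the counter, on a light bearing (0.02 N m friction): it runs either way without stops, spring or detents and stays where it is left.
- clay_cup_a: Loose bystander: small clay cup, about 55 mm wide and 53 mm tall, origin at the underside.
- clay_cup_b: Loose bystander: small clay cup, about 52 mm wide and 53 mm tall, origin at the underside.
- stool_corner (a point): Fixed point on the counter straight below the front right corner of the wooden bench stool that stands behind the work; the stool's top is 356 mm higher. From here its board (27 mm thick) and legs run away from the robot and 330 mm to the left. Keep the gripper and arm in front of it when swinging across. Right of it, a 150 mm tall drawer cabinet begins 85 mm further back.

How it is judged:
By the outcome, as a careful person would: the job done as asked, in the order asked, and still so for the second after the job is handed in, while the arm keeps its last pose, push and grip.
It also fails if it takes over 54 s, if anything falls off the work surface, if the arm or the gripper's body presses on something with over 40 N, if the wrist force passes 120 N, or if a joint passes its speed limit or range.

## Robot

A 7-joint arm with a two-finger parallel gripper is mounted at the origin on a cart in front of the work surface, level with it; the furniture and walls round the work are solid. World frame = base frame: x ahead of the robot, y to its left, z up, the work surface at z = 0. Lengths are in m, angles in rad, forces in N, time in s.
With the tool pointing down it reaches from about 0.4 to 0.75 m from the base axis. Payload 19.5 kg.
Tool frame: the origin (TCP) lies between the finger pads; the fingertips stand 11 mm ahead of it and the grasp point (between the pads) lies 8 mm behind it; z points along the fingers, y is the line along which they close (so a half turn about z gives the same grasp; the last joint's range is limited). The gripper opens to 85 mm and grips with 20 to 120 N. Pads are 22 mm wide; open, the fingers measure 114 mm over their backs; the gripper's body (76 mm by 85 mm) begins 54 mm behind the grasp point. The pads swing forward as they close: fully open they stand 13 mm farther back than shut.
Start: joints at [0.691, 0.707, -0.028, 1.485, 0.022, 0.951, -0.075], TCP at [0.427, -0.385, 0.242] pointing down, gripper open.
Joint ranges: [-2.71, 2.71], [-0.32, 2.16], [-1.57, 1.52], [0, 2.45], [-1.46, 4.6], [0, 2.02], [-2.83, 2.83]. Speed limits (rad/s): [1.89, 1.89, 2.57, 2.57, 3.01, 3.01, 3.01].

## Interface

Orientations are given as a rotation vector (axis times angle).
In Python, from station import r gives the robot as it stands.
- The arm moves only by the tool advance, called after ">>>" by a JSON object that holds its "api" and its "payload". Schema: {"type":"object","properties":{"moves":{"type":"array","items":{"type":"object","properties":{"finger_gap":{"type":"number"},"tx":{"type":"number"},"ty":{"type":"number"},"tz":{"type":"number"},"twist":{"type":"number"}},"additionalProperties":false,"required":["finger_gap"]},"minItems":1,"maxItems":20},"grip_force":{"type":"number"},"only":{"type":"string"},"quiet":{"type":"boolean"},"lines":{"type":"string"}},"required":["moves"],"additionalProperties":false}. moves is a list of rows, 1 to 20 of them, each an object with the fields finger_gap (the finger opening in m), tx, ty, tz (the shift in cm), twist (a turn about the tool's z in rad); a field left out counts as zero (the opening has to be given); each row is the pose to reach, as a shift and turn from the pose commanded when the call began, along the tool's axes at that moment; what a row does not reach only later rows make up. A row lasts 1/12 s, in which the tool goes at most 0.0417 m and 0.125 rad, less where a joint would pass 70% of its speed; a pose out of reach is approached as far as the arm can. The fingers move at their own pace and stop on an object; grip_force is the grip in N (left out, the last holds). Time passes only in rows, so rows that do not move let the fingers close. The tool returns the time, the measured TCP pose, the force, the opening and the grip force at its end. only (a regular expression) keeps the lines of the reply that match it, lines (a string "A,B") keeps lines A to B, and quiet returns only ok. Input that does not fit is refused with a message, and nothing moves.
- r.sense(): the state, without advancing time (a new reading comes with each control period).
- r.snapshot(name): name is "scene" or "top"; returns a dict with "frame" (420x560x3 uint8, red, green, blue), "fx", "fy", "cx", "cy" (pixels), "T" (4x4, takes a point from camera to world coordinates). Camera axes: x right, y up, looking along -z (the intrinsics and any distortion apply to the point x, -y, -z); pixel columns grow to the right and rows downward; lengths in m; the calibration is good to about 2 mm. A picture is of the moment at which its call begins. There is no depth.
- r.finish_job(): hands the job in; it is judged then, once.
The state is a dict: "clock": time; "joint_pos": joint angles; "joint_vel": joint speeds; "joint_torque": joint torques, N m; "eef_pos": TCP position; "tcp_rot": TCP orientation; "ft_force": force on the tool from outside, world axes, zero at the start; "ft_torque": the same for the moment, N m; "grip_width": finger opening in m; "gripper_force": force on a finger pad.
Only numpy, scipy, OpenCV 4.12 (cv2) and the standard library are available. Lean on these libraries where they do the work, as an engineer would, in place of code of your own. Each camera call takes 0.05 s, during which the arm holds its last target. There are 200 camera calls.

## Working session

There is one attempt and no reset: what is moved stays moved. The work goes in short steps, Python scripts to look and compute and a tool call to move; the robot and the scene stay as the last step left them, time stands still between calls to the robot, and variables do not carry over. Pictures are saved under pics/ and viewed, at most 10 in all, crops included, and the job is handed in when it is done.

```bash
ls; mkdir -p pics; python3 - <<'E'
from station import r
import cv2,numpy as np
s=r.sense();print(s['clock'],s['eef_pos'],s['tcp_rot'],s['grip_width'])
for n in('scene','top'):
    d=r.snapshot(n);cv2.imwrite(f'pics/{n}0.png',d['frame'][...,::-1])
    print(n,{k:v for k,v in d.items() if k!='frame'})
E
```

```text
pics
station.py
0.0 [ 0.4271455  -0.3845734   0.24183004] [-2.86905857e+00 -1.27747301e+00  7.38463182e-04] 0.08512379267265585
scene {'fx': 464.3585867315492, 'fy': 464.3585867315492, 'cx': 282.07517911177786, 'cy': 214.4771753804108, 'T': array([[-0.88152408, -0.33157601,  0.33611405,  0.81116359],
       [ 0.47206202, -0.63184071,  0.61476399,  0.6854854 ],
       [ 0.00852955,  0.70059593,  0.71350724,  0.77492945],
       [ 0.        ,  0.        ,  0.        ,  1.        ]])}
top {'fx': 515.6677137787068, 'fy': 515.6677137787068, 'cx': 280.5010738522219, 'cy': 210.2335389994594, 'T': array([[-0.01521129,  0.99536999, -0.09490622,  0.38619642],
       [-0.99932049, -0.01832113, -0.03198261,  0.0629822 ],
       [-0.03357332,  0.09435524,  0.99497232,  1.09331658],
       [ 0.        ,  0.        ,  0.        ,  1.        ]])}
```

View pics/top0.png

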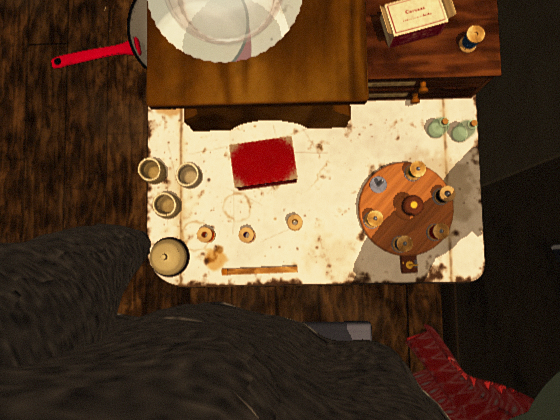

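View pics/scene0.png

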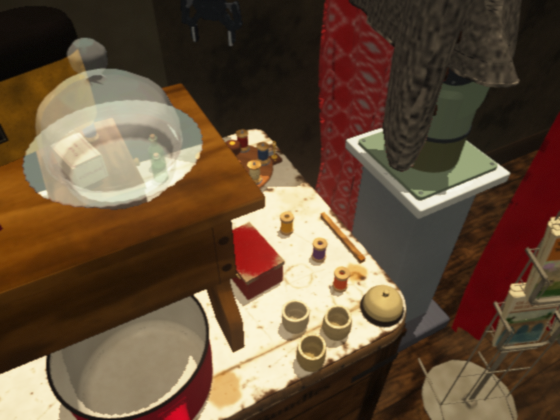

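The top view shows the loose spools at about (206,233), (247,233) and (294,221). The scene view confirms that the middle one is purple. The carousel centre is near (408,205), the empty spigot near (378,184) and the guide near (408,265). Next I'll enlarge both areas.

```bash
cat > h.py <<'E'
import numpy as np,cv2
from station import r
def ray(d,u,v):
    R=d['T'][:3,:3]; return d['T'][:3,3],R@np.array([(u-d['cx'])/d['fx'],-(v-d['cy'])/d['fy'],-1])
def onz(d,u,v,z):
    o,k=ray(d,u,v); return o+k*(z-o[2])/k[2]
def proj(d,p):
    q=d['T'][:3,:3].T@(np.array(p)-d['T'][:3,3]); return d['cx']-d['fx']*q[0]/q[2], d['cy']+d['fy']*q[1]/q[2]
def crop(f,x,y,w,h,k): return cv2.resize(f[y:y+h,x:x+w,::-1],None,fx=k,fy=k,interpolation=cv2.INTER_CUBIC)
E
python3 - <<'E'
import cv2,numpy as np
a=cv2.imread('pics/top0.png');b=cv2.imread('pics/scene0.png')
c=cv2.resize(a[150:280,350:470],None,fx=4.5,fy=4.5,interpolation=cv2.INTER_CUBIC)
d=cv2.resize(a[205:245,190:310],None,fx=4,fy=4,interpolation=cv2.INTER_CUBIC)
e=cv2.resize(b[125:195,220:300],None,fx=3,fy=3,interpolation=cv2.INTER_CUBIC)
o=np.zeros((600,800,3),np.uint8);o[:585,:540]=c;o[:210,550:790]=e;d=cv2.resize(d,(240,80));o[230:310,550:790]=d
cv2.imwrite('pics/c0.png',o)
E
```

```text
(no output)
```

View pics/c0.png

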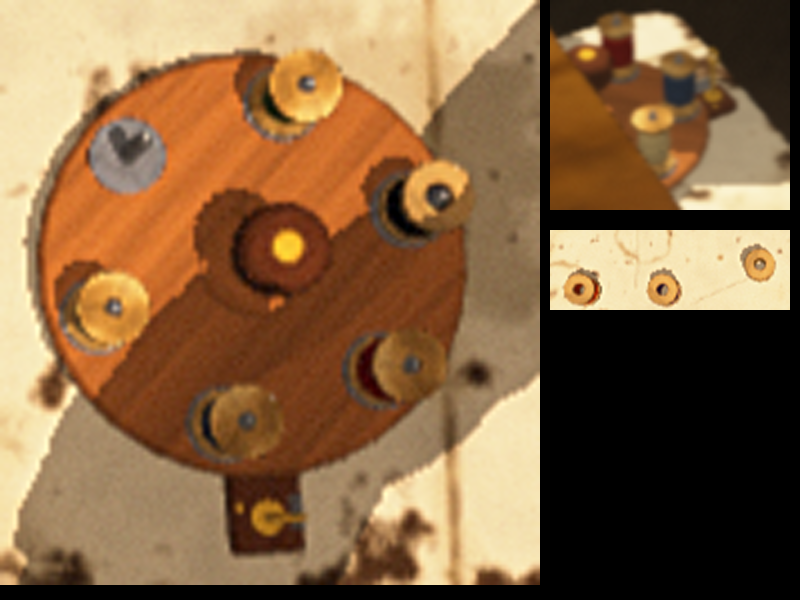

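The crop shows the washer at pixel (378.4,184.4), the knob's brass dot at (414,204.9), five pin tips, and the guide tongue near (408,266). The purple spool's bore is at about (246.5,234.5).

```bash
cat > m.py <<'E'
from h import *
from scipy.optimize import least_squares
d=r.snapshot('top');s=r.snapshot('scene')
P=lambda u,v,z:onz(d,350+u/4.5-.4,150+v/4.5-.4,z)[:2]
tips=[P(*t,.087) for t in[(308,83),(440,196),(411,365),(247,421),(114,306)]]
W=P(128,155,.032);K=P(288,247,.102)
pts=np.array([W]+tips)   # clockwise from the empty one
def f(p): 
    a=p[2]-np.arange(6)*np.pi/3
    return (p[:2]+.075*np.c_[np.cos(a),np.sin(a)]-pts).ravel()
q=least_squares(f,[*K,2.3]);print('axis',q.x,'res mm',(f(q.x)*1e3).round(1).reshape(-1,2).tolist())
print('knob',K,'washer',W)
hsv=cv2.cvtColor(d['frame'],cv2.COLOR_RGB2HSV)
# tongue candidates
for n,u,v,z in[('guide top',265,517,.062),('foot',240,508,.012),('tongue end mid',268,552,.012),('root mid',262,478,.012)]:
    p=P(u,v,z);w=p-q.x[:2];print(n,p,np.hypot(*w),np.arctan2(w[1],w[0]))
# spools, top flange: wooden colour on pale counter
m=((hsv[...,1]>95)&(hsv[...,2]>90)).astype(np.uint8)
for u0,v0 in[(206,233),(247,233),(294,221)]:
    mm=np.zeros_like(m);mm[v0-12:v0+13,u0-12:u0+13]=m[v0-12:v0+13,u0-12:u0+13]
    c=max(cv2.findContours(mm,0,2)[0],key=cv2.contourArea)
    e=cv2.minEnclosingCircle(c);b=cv2.fitEllipse(c);print('spool',b,onz(d,*b[0],.048),onz(d,*e[0],.048))
h2=cv2.cvtColor(s['frame'],cv2.COLOR_RGB2HSV)
m=((h2[...,0]>115)&(h2[...,0]<165)&(h2[...,1]>80)).astype(np.uint8);m[:, :300]=0;m[:,340:]=0;m[:230]=0;m[275:]=0
y,x=np.nonzero(m);print('purple scene',len(x),x.mean(),y.mean(),onz(s,x.mean(),y.mean(),.024))
print('purple bore',onz(d,246.5-.25,234.5-.25,.048))
E
python3 m.py
```

```text
axis [ 0.48713025 -0.15953127  0.82914875] res mm [[-0.3, 1.0], [0.1, -0.3], [0.1, -1.0], [-0.2, -0.4], [0.1, 0.3], [0.2, 0.3]]
knob [ 0.48711773 -0.16063152] washer [ 0.53804622 -0.10526684]
guide top [ 0.37235794 -0.15495869] 0.11486336312687037 3.1017732074127142
foot [ 0.37597449 -0.15426706] 0.11128034441397805 3.094269087531282
tongue end mid [ 0.3556883  -0.16627686] 0.13161492554999304 -3.090317778991742
root mid [ 0.38956639 -0.16484101] 0.09770823330031046 -3.0872230899793474
spool ((205.96820068359375, 233.52487182617188), (18.120113372802734, 18.694345474243164), 31.023670196533203) [0.44101413 0.24930992 0.048     ] [0.44173121 0.24934531 0.048     ]
spool ((246.4866485595703, 233.99517822265625), (16.013578414916992, 18.316007614135742), 145.88702392578125) [0.43865965 0.16650048 0.048     ] [0.43964888 0.16544498 0.048     ]
spool ((293.868408203125, 221.4137725830078), (15.264013290405273, 19.196510314941406), 153.0159454345703) [0.46259396 0.06976502 0.048     ] [0.46210089 0.07158307 0.048     ]
purple scene 52 318.1923076923077 254.1153846153846 [0.44536899 0.1761045  0.024     ]
purple bore [0.43814969 0.1669875  0.048     ]
```

```bash
cat > go.py <<'E'
import sys,numpy as np
from station import r
from scipy.spatial.transform import Rotation as Ro
s=r.sense();R=Ro.from_rotvec(s['tcp_rot']).as_matrix();p=s['eef_pos']
print('t',s['clock'],'p',p.round(4),'ey deg',np.degrees(np.arctan2(R[1,1],R[0,1])).round(2),'j7',s['joint_pos'][6].round(3),'z',R[:,2].round(4),'w',s['grip_width'],'F',s['ft_force'].round(1))
for a in sys.argv[1:]: print(a,(R.T@(np.array(eval(a))-p)).round(4))
E
python3 go.py .4385,.1668,.12 .4385,.1668,.022
```

```text
t 0.2 p [ 0.4272 -0.3846  0.242 ] ey deg -42.0 j7 -0.075 z [-5.e-04  4.e-04 -1.e+00] w 0.08536055649457135 F [ 0.1  0.7 -0.3]
.4385,.1668,.12 [ 0.4174 -0.3605  0.1222]
.4385,.1668,.022 [ 0.4174 -0.3604  0.2202]
```
Does a row interpolate limited to .0417/row, with rows as goals? "each row is the pose to reach... what a row does not reach only later rows make up". So repeated same row works, speed capped. 0.552/.0417=14 rows. Lateral at z mostly: rows 1-13 lateral with dz 0.1, then down.

Units first: shifts go in cm. So 0.417 m is 41.7, -0.361 m is -36.1.

>>> {"api": "advance", "payload": {"moves": [{"finger_gap": 0.085,"tx": 41.7,"ty": -36.1,"tz": 8},{"finger_gap": 0.085,"tx": 41.7,"ty": -36.1,"tz": 8},{"finger_gap": 0.085,"tx": 41.7,"ty": -36.1,"tz": 8},{"finger_gap": 0.07,"tx": 41.7,"ty": -36.1,"tz": 8},{"finger_gap": 0.07,"tx": 41.7,"ty": -36.1,"tz": 8},{"finger_gap": 0.07,"tx": 41.7,"ty": -36.1,"tz": 8},{"finger_gap": 0.06,"tx": 41.7,"ty": -36.1,"tz": 8},{"finger_gap": 0.06,"tx": 41.7,"ty": -36.1,"tz": 8},{"finger_gap": 0.06,"tx": 41.7,"ty": -36.1,"tz": 8},{"finger_gap": 0.06,"tx": 41.7,"ty": -36.1,"tz": 8},{"finger_gap": 0.06,"tx": 41.7,"ty": -36.1,"tz": 8},{"finger_gap": 0.06,"tx": 41.7,"ty": -36.1,"tz": 8},{"finger_gap": 0.06,"tx": 41.7,"ty": -36.1,"tz": 8},{"finger_gap": 0.06,"tx": 41.7,"ty": -36.1,"tz": 8},{"finger_gap": 0.06,"tx": 41.7,"ty": -36.1,"tz": 8},{"finger_gap": 0.06,"tx": 41.7,"ty": -36.1,"tz": 12},{"finger_gap": 0.06,"tx": 41.7,"ty": -36.1,"tz": 12},{"finger_gap": 0.06,"tx": 41.7,"ty": -36.1,"tz": 12}], "grip_force": 40}}

```text
clock: 1.7
eef_pos: [0.4375, 0.1658, 0.122]
tcp_rot: [2.87, 1.277, -0.005]
ft_force: [0.5, -0.2, 0.6]
grip_width: 0.0602
gripper_force: 0.0
```

```bash
python3 go.py .4385,.1668,.022
```

```text
t 1.7 p [0.4375 0.1658 0.122 ] ey deg -42.05 j7 -1.009 z [-0.0029 -0.0014 -1.    ] w 0.06017524769932702 F [ 0.5 -0.2  0.6]
.4385,.1668,.022 [0.0017 0.0003 0.1   ]
```

In the tool's units: 0.1 m is 10, 0.08 m is 8.

>>> {"api": "advance", "payload": {"moves": [{"finger_gap": 0.06,"tx": 0.15,"tz": 4},{"finger_gap": 0.06,"tx": 0.15,"tz": 8},{"finger_gap": 0.06,"tx": 0.15,"tz": 10},{"finger_gap": 0.06,"tx": 0.15,"tz": 10},{"finger_gap": 0.02,"tx": 0.15,"tz": 10},{"finger_gap": 0.02,"tx": 0.15,"tz": 10},{"finger_gap": 0.02,"tx": 0.15,"tz": 10},{"finger_gap": 0.02,"tx": 0.15,"tz": 10},{"finger_gap": 0.02,"tx": 0.15,"tz": 10}], "grip_force": 40}}

```text
clock: 2.45
eef_pos: [0.44, 0.1681, 0.0246]
tcp_rot: [2.87, 1.277, 0.005]
ft_force: [-1.2, -1.3, 14.3]
grip_width: 0.0304
gripper_force: 38.5
```

```bash
python3 go.py; python3 - <<'E'
from h import *
d=r.snapshot('top');s=r.snapshot('scene')
o=np.zeros((480,800,3),np.uint8)
o[:480,:400]=crop(d['frame'],380,235,60,50,8)[:400,:400].repeat(1,0)[:480] if 0 else cv2.resize(crop(d['frame'],385,220,50,60,8),(400,480))
o[:480,400:]=cv2.resize(crop(s['frame'],280,190,80,96,5),(400,480))
cv2.imwrite('pics/c1.png',o)
E
```

```text
t 2.45 p [0.44   0.1681 0.0246] ey deg -42.01 j7 -0.996 z [ 0.0028  0.0011 -1.    ] w 0.030438749107401047 F [-1.2 -1.3 14.3]
```

View pics/c1.png

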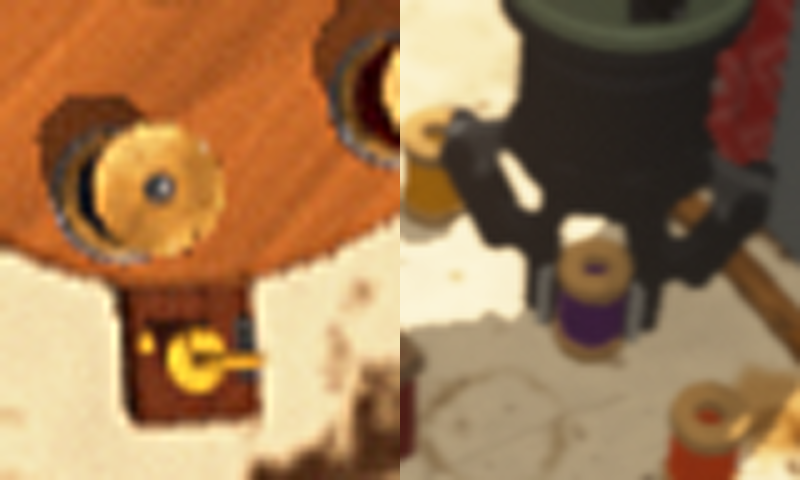

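The purple spool is between the fingers. The guide's round foot shows at about pixel (409,264.3), and its post leans to a top at about (417,264.6).

```bash
python3 - <<'E'
from h import *
d=r.snapshot('top');A=np.array([.4871,-.1598])
for z in(.008,.012,.016,.02):
    p=onz(d,408.9,264.3,z)[:2];w=p-A;print('foot',z,p,np.hypot(*w),np.arctan2(w[1],w[0])%6.283)
for z in(.06,.065,.075):
    p=onz(d,416.5,264.6,z)[:2];w=p-A;print('top',z,p,np.hypot(*w),np.arctan2(w[1],w[0])%6.283)
for a in(3.1,3.14,3.18):
    g=A+.116*np.array([np.cos(a),np.sin(a)]);print(a,proj(d,[*g,.012]),proj(d,[*g,.065]),proj(d,[*g,.08]))
E
```

```text
foot 0.008 [ 0.37201079 -0.16723247] 0.11532895208070473 3.205897833158495
foot 0.012 [ 0.37206307 -0.166384  ] 0.11522518468060089 3.198578734708178
foot 0.016 [ 0.37211536 -0.16553553] 0.11512760073553112 3.1912468353596077
foot 0.02 [ 0.37216764 -0.16468706] 0.1150362159815653 3.1839028917660315
top 0.06 [ 0.37187903 -0.17108471] 0.11577225667808015 3.239035688899984
top 0.065 [ 0.37194831 -0.16995211] 0.11559833966604549 3.229342888930905
top 0.075 [ 0.37208687 -0.16768691] 0.11528322976062291 3.2098741310165613
3.1 (np.float64(403.36552889222963), np.float64(264.801465529569)) (np.float64(408.84618085818556), np.float64(265.0959158818864)) (np.float64(410.5022732395678), np.float64(265.184890147758))
3.14 (np.float64(405.62400688120863), np.float64(264.81665155727643)) (np.float64(411.2228959400213), np.float64(265.1119370170182)) (np.float64(412.91473303820396), np.float64(265.2011645209207))
3.18 (np.float64(407.87983065172045), np.float64(264.7416837680607)) (np.float64(413.5967564264283), np.float64(265.0331130660686)) (np.float64(415.3242764839605), np.float64(265.12117612259607))
```

>>> {"api": "advance", "payload": {"moves": [{"finger_gap": 0.02,"tz": -4},{"finger_gap": 0.02,"tz": -8},{"finger_gap": 0.02,"tz": -12},{"finger_gap": 0.02,"tz": -12}]}}

```text
clock: 2.93
eef_pos: [0.4409, 0.1684, 0.1498]
tcp_rot: [-2.87, -1.277, -0.015]
ft_force: [0.7, -1.5, 0.3]
grip_width: 0.0302
gripper_force: 40.2
```

```bash
python3 go.py .46,-.105,.145 .538,-.1055,.145 .538,-.1055,.105
```

```text
t 2.9333 p [0.4409 0.1684 0.1498] ey deg -42.02 j7 -1.011 z [ 0.0086  0.0039 -1.    ] w 0.030199186815750845 F [ 0.7 -1.5  0.3]
.46,-.105,.145 [-0.1904  0.1972  0.0039]
.538,-.1055,.145 [-0.1385  0.2555  0.0046]
.538,-.1055,.105 [-0.1389  0.2553  0.0446]
```

```bash
python3 - <<'E'
from h import *
s=r.snapshot('scene');print(onz(s,319.2,243.5,.048),onz(s,319.2,242.5,.048))
p=proj(s,[.44,.168,.173]);print(p);x,y=int(p[0])-25,int(p[1])-20
print(x,y);cv2.imwrite('pics/c2.png',np.hstack([crop(s['frame'],x,y,50,60,8),crop(s['frame'],220,125,50,60,8)]))
E
```

```text
[0.44043519 0.1690414  0.048     ] [0.43900705 0.16669961 0.048     ]
(np.float64(323.4721356016546), np.float64(199.39825785066157))
298 179
```

View pics/c2.png

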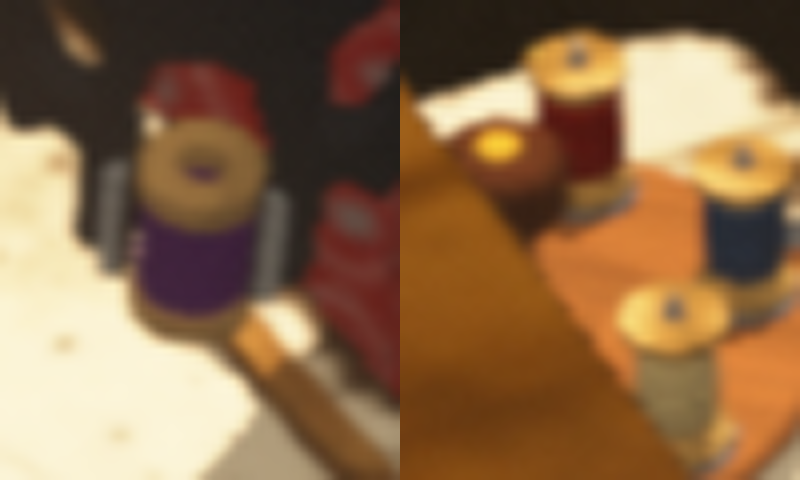

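The spool hangs upright in the fingers. Its flange centre is at about (323,200), within about 1.5 mm of the TCP. Now I'll go to the spigot, staying in front of the stool.

>>> {"api": "advance", "payload": {"moves": [{"finger_gap": 0.02,"tx": -19,"ty": 19.7},{"finger_gap": 0.02,"tx": -19,"ty": 19.7},{"finger_gap": 0.02,"tx": -19,"ty": 19.7},{"finger_gap": 0.02,"tx": -19,"ty": 19.7},{"finger_gap": 0.02,"tx": -19,"ty": 19.7},{"finger_gap": 0.02,"tx": -19,"ty": 19.7},{"finger_gap": 0.02,"tx": -19,"ty": 19.7},{"finger_gap": 0.02,"tx": -13.8,"ty": 25.5},{"finger_gap": 0.02,"tx": -13.8,"ty": 25.5},{"finger_gap": 0.02,"tx": -13.8,"ty": 25.5},{"finger_gap": 0.02,"tx": -13.8,"ty": 25.5},{"finger_gap": 0.02,"tx": -13.8,"ty": 25.5}]}}

```text
clock: 3.98
eef_pos: [0.5355, -0.1053, 0.1426]
tcp_rot: [-2.87, -1.278, 0.001]
ft_force: [-0.6, 0.1, -0.6]
grip_width: 0.0306
gripper_force: 40.2
```

```bash
python3 go.py .5378,-.1047,.13
```

```text
t 3.9833 p [ 0.5355 -0.1053  0.1426] ey deg -42.0 j7 -0.594 z [-7.e-04 -1.e-04 -1.e+00] w 0.030560242601539833 F [-0.6  0.1 -0.6]
.5378,-.1047,.13 [0.002  0.0013 0.0126]
```

>>> {"api": "advance", "payload": {"moves": [{"finger_gap": 0.02,"tx": 0.2,"ty": 0.1},{"finger_gap": 0.02,"tx": 0.2,"ty": 0.1,"tz": 1.5},{"finger_gap": 0.02,"tx": 0.2,"ty": 0.1,"tz": 2.5},{"finger_gap": 0.02,"tx": 0.2,"ty": 0.1,"tz": 3.5},{"finger_gap": 0.02,"tx": 0.2,"ty": 0.1,"tz": 4.5},{"finger_gap": 0.02,"tx": 0.2,"ty": 0.1,"tz": 5},{"finger_gap": 0.02,"tx": 0.2,"ty": 0.1,"tz": 5}]}}

```text
clock: 4.57
eef_pos: [0.5377, -0.1044, 0.0911]
tcp_rot: [-2.869, -1.277, 0.002]
ft_force: [-0.1, 0.1, -0.2]
grip_width: 0.0305
gripper_force: 40.2
```

```bash
python3 go.py .5378,-.1047,.0566
```

```text
t 4.5667 p [ 0.5377 -0.1044  0.0911] ey deg -42.0 j7 -0.598 z [-1.8e-03  3.0e-04 -1.0e+00] w 0.030535213691401036 F [-0.1  0.1 -0.2]
.5378,-.1047,.0566 [-0.0001  0.0003  0.0345]
```

No contact force with the underside 21 mm below the pin tip, so the spool is on the pin. I'll press it down.

>>> {"api": "advance", "payload": {"moves": [{"finger_gap": 0.02,"tz": 1},{"finger_gap": 0.02,"tz": 2},{"finger_gap": 0.02,"tz": 2.8},{"finger_gap": 0.02,"tz": 3.2},{"finger_gap": 0.02,"tz": 3.5},{"finger_gap": 0.02,"tz": 3.6},{"finger_gap": 0.02,"tz": 3.6}]}}

```text
clock: 5.15
eef_pos: [0.5386, -0.1049, 0.0567]
tcp_rot: [2.87, 1.277, 0.001]
ft_force: [-1.7, -1.7, 5.1]
grip_width: 0.0306
gripper_force: 40.9
```

```bash
python3 go.py
```

```text
t 5.15 p [ 0.5386 -0.1049  0.0567] ey deg -42.02 j7 -0.599 z [ 8.e-04 -4.e-04 -1.e+00] w 0.03056002597628726 F [-1.7 -1.7  5.1]
```

>>> {"api": "advance", "payload": {"moves": [{"finger_gap": 0.02,"tz": 0.2},{"finger_gap": 0.02,"tz": 0.2}]}}

```text
clock: 5.32
eef_pos: [0.5394, -0.1054, 0.0563]
tcp_rot: [2.868, 1.275, 0.004]
ft_force: [-3.5, -2.1, 38.0]
grip_width: 0.0305
gripper_force: 45.2
```

>>> {"api": "advance", "payload": {"moves": [{"finger_gap": 0.05,"tz": -0.2},{"finger_gap": 0.05,"tz": -0.2},{"finger_gap": 0.05,"tz": -0.2},{"finger_gap": 0.05,"tz": -3},{"finger_gap": 0.05,"tz": -7},{"finger_gap": 0.05,"tz": -11},{"finger_gap": 0.06,"tz": -11},{"finger_gap": 0.06,"tz": -11}]}}

```text
clock: 5.98
eef_pos: [0.539, -0.1046, 0.1659]
tcp_rot: [2.869, 1.277, 0.004]
ft_force: [-0.2, 0.3, -2.3]
grip_width: 0.06
gripper_force: 0.0
```

```bash
python3 go.py .4871,-.1598,.165 .36,.1,.2
```

```text
t 5.9833 p [ 0.539  -0.1046  0.1659] ey deg -42.0 j7 -0.595 z [ 3.1e-03 -3.0e-04 -1.0e+00] w 0.05999201722225287 F [-0.2  0.3 -2.3]
.4871,-.1598,.165 [-0.0758 -0.0016  0.0008]
.36,.1,.2 [ 0.0323 -0.2698 -0.0347]
```

>>> {"api": "advance", "payload": {"moves": [{"finger_gap": 0.06,"tx": -3,"ty": -6,"tz": -1},{"finger_gap": 0.06,"tx": -3,"ty": -6,"tz": -1},{"finger_gap": 0.06,"tx": 4,"ty": -20,"tz": -3,"twist": 0.73},{"finger_gap": 0.06,"tx": 4,"ty": -20,"tz": -3,"twist": 0.73},{"finger_gap": 0.06,"tx": 4,"ty": -20,"tz": -3,"twist": 0.73},{"finger_gap": 0.06,"tx": 4,"ty": -20,"tz": -3,"twist": 0.73},{"finger_gap": 0.06,"tx": 4,"ty": -20,"tz": -3,"twist": 0.73},{"finger_gap": 0.06,"tx": 4,"ty": -20,"tz": -3,"twist": 0.73},{"finger_gap": 0.06,"tx": 4,"ty": -20,"tz": -3,"twist": 0.73},{"finger_gap": 0.06,"tx": 4,"ty": -20,"tz": -3,"twist": 0.73}]}}

```text
clock: 6.82
eef_pos: [0.4162, 0.059, 0.1937]
tcp_rot: [3.136, 0.175, -0.002]
ft_force: [-0.1, -0.1, -0.6]
grip_width: 0.0602
gripper_force: 0.0
```

```bash
python3 go.py .4871,-.1598,.165
python3 - <<'E'
from h import *
d=r.snapshot('top');s=r.snapshot('scene');cv2.imwrite('pics/t3.png',d['frame'][...,::-1])
o=np.zeros((585,780,3),np.uint8);o[:,:540]=crop(d['frame'],350,150,120,130,4.5);o[:210,540:780]=crop(s['frame'],220,125,80,70,3);o[220:460,540:]=crop(d['frame'],390,245,40,40,6)
cv2.imwrite('pics/c3.png',o)
E
```

```text
t 6.8167 p [0.4162 0.059  0.1937] ey deg -83.62 j7 -1.334 z [-1.1e-03 -8.0e-04 -1.0e+00] w 0.060198187867263254 F [-0.1 -0.1 -0.6]
.4871,-.1598,.165 [0.0461 0.2253 0.0288]
```

View pics/c3.png

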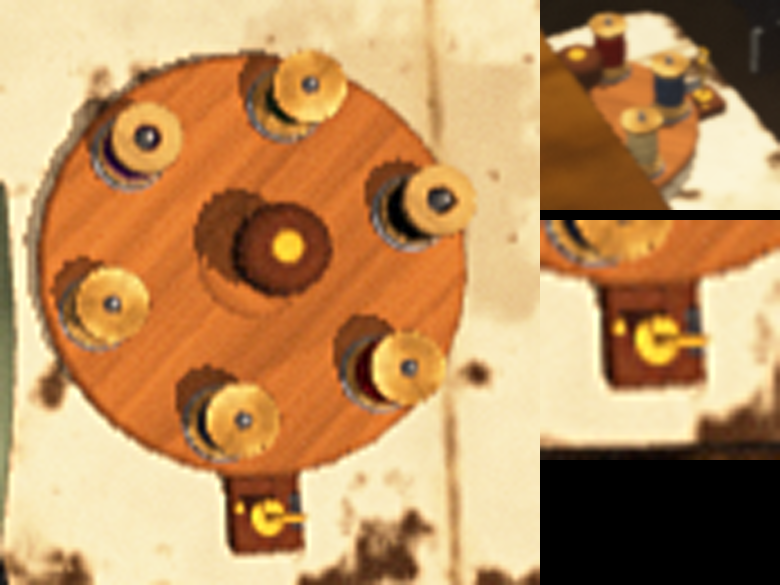

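The purple spool sits level with its neighbours, with its pin tip showing at crop (148,138). In the scene crop the brass disc is the guide's foot, so the front direction is about 3.19 rad. I'll refit the turntable angle.

```bash
cat > fit.py <<'E'
from h import *
from scipy.optimize import least_squares
def fit(px,d,a0):   # px: purple first then clockwise, in crop pixels
    pts=np.array([onz(d,350+u/4.5-.4,150+v/4.5-.4,.087)[:2] for u,v in px])
    def f(p):
        a=p[2]-np.arange(6)*np.pi/3
        return (p[:2]+.075*np.c_[np.cos(a),np.sin(a)]-pts).ravel()
    q=least_squares(f,[.487,-.16,a0]);print(q.x,(f(q.x)*1e3).round(1).reshape(-1,2).tolist());return q.x
if __name__=='__main__':
    d=r.snapshot('top')
    x=fit([(148,138),(311,84),(442,200),(409,368),(243,421),(112,303)],d,.8)
    A=x[:2]
    for z in(.008,.012,.016,.02):
        for u,v in((408.9,264.3),):
            w=onz(d,u,v,z)[:2]-A;print(z,np.hypot(*w),np.arctan2(w[1],w[0])%6.2832)
    # tongue edges by colour at several rows
    g=cv2.cvtColor(d['frame'],cv2.COLOR_RGB2HSV)
    for row in range(257,272,2):
        c=np.nonzero(d['frame'][row,390:430].max(1)<140)[0]+390;
        for z in(.012,.02):
            w=onz(d,(c.min()+c.max())/2,row,z)[:2]-A
            print(row,c.min(),c.max(),z,w.round(4),np.round(np.arctan2(w[1],w[0])%6.2832,4))
E
python3 fit.py
```

```text
[ 0.48667473 -0.15933178  0.81200013] [[0.8, 0.5], [-0.2, -0.1], [0.2, -0.4], [-0.4, -0.2], [-0.1, 0.0], [-0.4, 0.1]]
0.008 0.11493580421240455 3.210401576618358
0.012 0.11482841553757582 3.203061260837441
0.016 0.11472722523265508 3.195707599809598
0.02 0.11463224971226352 3.188341354512861
257 400 415 0.012 [-0.0995 -0.0048] 3.1893
257 400 415 0.02 [-0.0995 -0.0031] 3.1725
259 400 415 0.012 [-0.1037 -0.0046] 3.1859
259 400 415 0.02 [-0.1036 -0.0029] 3.1697
261 400 416 0.012 [-0.1078 -0.0055] 3.1923
261 400 416 0.02 [-0.1077 -0.0038] 3.1767
263 400 416 0.012 [-0.1119 -0.0053] 3.189
263 400 416 0.02 [-0.1118 -0.0036] 3.174
265 400 405 0.012 [-0.1159  0.0061] 3.0886
265 400 405 0.02 [-0.1157  0.0077] 3.0747
267 400 416 0.012 [-0.1201 -0.005 ] 3.1831
267 400 416 0.02 [-0.12   -0.0033] 3.1692
269 401 416 0.012 [-0.1243 -0.0059] 3.1887
269 401 416 0.02 [-0.1241 -0.0042] 3.1752
271 401 429 0.012 [-0.1286 -0.019 ] 3.2885
271 401 429 0.02 [-0.1284 -0.0172] 3.2751
```

>>> {"api": "advance", "payload": {"moves": [{"finger_gap": 0.06,"tx": 4.6,"ty": 22.5,"tz": 2.9},{"finger_gap": 0.06,"tx": 4.6,"ty": 22.5,"tz": 2.9},{"finger_gap": 0.06,"tx": 4.6,"ty": 22.5,"tz": 2.9},{"finger_gap": 0.06,"tx": 4.6,"ty": 22.5,"tz": 2.9},{"finger_gap": 0.06,"tx": 4.6,"ty": 22.5,"tz": 2.9},{"finger_gap": 0.06,"tx": 4.6,"ty": 22.5,"tz": 2.9},{"finger_gap": 0.06,"tx": 4.6,"ty": 22.5,"tz": 2.9},{"finger_gap": 0.06,"tx": 4.6,"ty": 22.5,"tz": 2.9}]}}

```text
clock: 7.63
eef_pos: [0.4859, -0.1611, 0.1648]
tcp_rot: [-3.137, -0.168, 0.001]
ft_force: [-0.3, 0.4, 0.3]
grip_width: 0.0602
gripper_force: 0.0
```

```bash
python3 go.py .4868,-.1596,.082
```

```text
t 7.6333 p [ 0.4859 -0.1611  0.1648] ey deg -83.88 j7 -0.98 z [-7.e-04  2.e-04 -1.e+00] w 0.0602183452822896 F [-0.3  0.4  0.3]
.4868,-.1596,.082 [ 0.0011 -0.0014  0.0828]
```

In the tool's units: 0.083 m is 8.3, 0.06 m is 6.

>>> {"api": "advance", "payload": {"moves": [{"finger_gap": 0.06,"tx": 0.1,"ty": -0.15,"tz": 3},{"finger_gap": 0.06,"tx": 0.1,"ty": -0.15,"tz": 6},{"finger_gap": 0.06,"tx": 0.1,"ty": -0.15,"tz": 8.3},{"finger_gap": 0.06,"tx": 0.1,"ty": -0.15,"tz": 8.3},{"finger_gap": 0.03,"tx": 0.1,"ty": -0.15,"tz": 8.3},{"finger_gap": 0.03,"tx": 0.1,"ty": -0.15,"tz": 8.3},{"finger_gap": 0.03,"tx": 0.1,"ty": -0.15,"tz": 8.3},{"finger_gap": 0.03,"tx": 0.1,"ty": -0.15,"tz": 8.3},{"finger_gap": 0.03,"tx": 0.1,"ty": -0.15,"tz": 8.3}], "grip_force": 60}}

```text
clock: 8.38
eef_pos: [0.4879, -0.1608, 0.0842]
tcp_rot: [3.133, 0.167, 0.005]
ft_force: [0.4, -18.8, -8.6]
grip_width: 0.0377
gripper_force: 61.5
```

```bash
python3 go.py
```

```text
t 8.3833 p [ 0.4879 -0.1608  0.0842] ey deg -83.91 j7 -0.953 z [ 0.0032 -0.0043 -1.    ] w 0.037654488957688706 F [  0.4 -18.8  -8.6]
```

In the tool's units: 0.0012 m is 0.12.

>>> {"api": "advance", "payload": {"moves": [{"finger_gap": 0.03,"ty": 0.12},{"finger_gap": 0.03,"ty": 0.12,"twist": -0.05},{"finger_gap": 0.03,"ty": 0.12,"twist": -0.15},{"finger_gap": 0.03,"ty": 0.12,"twist": -0.27},{"finger_gap": 0.03,"ty": 0.12,"twist": -0.39},{"finger_gap": 0.03,"ty": 0.12,"twist": -0.51},{"finger_gap": 0.03,"ty": 0.12,"twist": -0.63},{"finger_gap": 0.03,"ty": 0.12,"twist": -0.75},{"finger_gap": 0.03,"ty": 0.12,"twist": -0.87},{"finger_gap": 0.03,"ty": 0.12,"twist": -0.99},{"finger_gap": 0.03,"ty": 0.12,"twist": -1.11},{"finger_gap": 0.03,"ty": 0.12,"twist": -1.2},{"finger_gap": 0.03,"ty": 0.12,"twist": -1.2}]}}

```text
clock: 9.47
eef_pos: [0.4868, -0.1597, 0.0841]
tcp_rot: [2.486, 1.919, -0.002]
ft_force: [-5.9, 0.9, 3.3]
grip_width: 0.0377
gripper_force: 62.6
```

```bash
python3 go.py
```

```text
t 9.4667 p [ 0.4868 -0.1597  0.0841] ey deg -14.67 j7 -0.243 z [-4.0e-04 -1.6e-03 -1.0e+00] w 0.037651234143112895 F [-5.9  0.9  3.3]
```

>>> {"api": "advance", "payload": {"moves": [{"finger_gap": 0.03,"twist": -0.05},{"finger_gap": 0.03,"twist": -0.15},{"finger_gap": 0.03,"twist": -0.27},{"finger_gap": 0.03,"twist": -0.39},{"finger_gap": 0.03,"twist": -0.51},{"finger_gap": 0.03,"twist": -0.63},{"finger_gap": 0.03,"twist": -0.75},{"finger_gap": 0.03,"twist": -0.87},{"finger_gap": 0.03,"twist": -0.99},{"finger_gap": 0.03,"twist": -1.09},{"finger_gap": 0.03,"twist": -1.15},{"finger_gap": 0.03,"twist": -1.165},{"finger_gap": 0.03,"twist": -1.165},{"finger_gap": 0.03,"twist": -1.165}]}}

```text
clock: 10.63
eef_pos: [0.4853, -0.1602, 0.0841]
tcp_rot: [-1.03, -2.966, 0.008]
ft_force: [-18.9, 2.1, 13.9]
grip_width: 0.0374
gripper_force: 63.8
```

```bash
python3 go.py
python3 - <<'E'
from h import *
d=r.snapshot('top');s=r.snapshot('scene');cv2.imwrite('pics/t4.png',d['frame'][...,::-1])
o=np.zeros((585,780,3),np.uint8);o[:,:540]=crop(d['frame'],350,150,120,130,4.5);o[:210,540:780]=crop(s['frame'],220,125,80,70,3)
cv2.imwrite('pics/c4.png',o)
E
```

```text
t 10.6333 p [ 0.4853 -0.1602  0.0841] ey deg 51.69 j7 0.499 z [-0.0037 -0.0038 -1.    ] w 0.03739522720759011 F [-18.9   2.1  13.9]
```

View pics/c4.png

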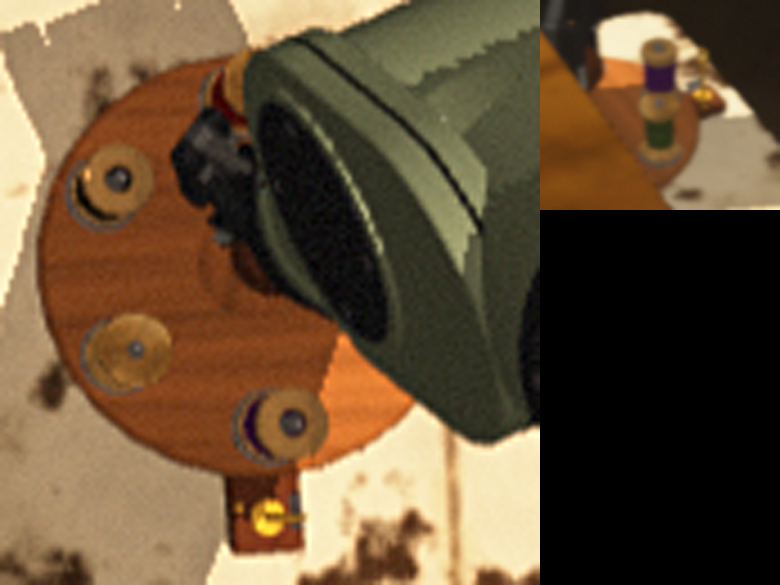

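The purple spool is now at crop (292,423), right behind the guide, whose foot is at (268,517). I'll measure the remaining error.

```bash
python3 - <<'E'
from h import *
from scipy.optimize import least_squares
d=r.snapshot('top')
for A in([.48667,-.15933],[.4868,-.1603]):
    for n,u,v,k in(('purple',292,423,0),('green',137,349,1),('black',118,179,2)):
        w=onz(d,350+u/4.5-.4,150+v/4.5-.4,.087)[:2]-A;print(A,n,np.hypot(*w),(np.arctan2(w[1],w[0])+k*np.pi/3)%6.2832)
    for z in(.012,.016):
        w=onz(d,408.9,264.3,z)[:2]-A;print('guide',(np.arctan2(w[1],w[0]))%6.2832)
E
python3 go.py
```

```text
[0.48667, -0.15933] purple 0.07409496348815824 3.187446282472405
[0.48667, -0.15933] green 0.07412142541049462 3.2051538688197203
[0.48667, -0.15933] black 0.07512036390956162 3.209399054349986
guide 3.2030792708645306
guide 3.195725329702883
[0.4868, -0.1603] purple 0.07418678516780264 3.1743042366207455
[0.4868, -0.1603] green 0.07500221492389364 3.1994319842488848
[0.4868, -0.1603] black 0.07593606289353808 3.216559051464773
guide 3.1945833445885548
guide 3.1872271692107756
t 10.7833 p [ 0.4853 -0.1601  0.0841] ey deg 51.69 j7 0.499 z [-0.0037 -0.0039 -1.    ] w 0.037859289407344315 F [-19.2   2.1  14.3]
```

In the tool's units: -0.001 m is -0.1, 0.0008 m is 0.08.

>>> {"api": "advance", "payload": {"moves": [{"finger_gap": 0.03,"tx": 0.08,"ty": -0.06,"tz": -0.1},{"finger_gap": 0.03,"tx": 0.08,"ty": -0.06,"tz": -0.1},{"finger_gap": 0.03,"tx": 0.08,"ty": -0.06,"tz": -0.1}]}}

```text
clock: 11.03
eef_pos: [0.4853, -0.1602, 0.0842]
tcp_rot: [-1.031, -2.967, 0.006]
ft_force: [-7.1, -0.5, -10.5]
grip_width: 0.0379
gripper_force: 67.7
```

```bash
python3 go.py
python3 - <<'E'
from h import *
d=r.snapshot('top');a=cv2.imread('pics/t0.png') ;b=cv2.imread('pics/t4.png')[...,::-1]
print('change on carousel',np.abs(d['frame'].astype(int)-b)[180:270,360:385].mean())
t3=cv2.imread('pics/top0.png')[...,::-1].astype(int)
for n,x,y in(('orange',206,233),('yellow',294,221),('rule',260,269),('cups',165,185)):
    k=25 if n in('rule','cups') else 12;print(n,np.abs(d['frame'].astype(int)-t3)[y-k//2:y+k//2,x-k:x+k].mean())
E
```

```text
t 11.0333 p [ 0.4853 -0.1602  0.0842] ey deg 51.68 j7 0.499 z [-0.0021 -0.0031 -1.    ] w 0.037926512954055434 F [ -7.1  -0.5 -10.5]
change on carousel 3.084888888888889
orange 5.996527777777778
yellow 6.268518518518518
rule 6.016388888888889
cups 6.063888888888889[ WARN:0@1.437] global loadsave.cpp:275 findDecoder imread_('pics/t0.png'): can't open/read file: check file path/integrity
```

The turntable hasn't moved, the other loose items are undisturbed (image differences are noise only), and the knob is held firmly. Handing in.

```bash
python3 -c "
from station import r
print(r.finish_job())"
```

```text
the job is handed in; nothing more can be done
None
```

I handed the job in at about 11 s: the purple spool is fully down on the empty spigot and turned to stand behind the brass guide (within about 0.01–0.02 rad by camera), and the gripper is still holding the knob.

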